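Find the under-cured rubber pot with a dial hardness gauge

TASK

Check the three small pots of mould rubber with the dial hardness gauge: starting at the end of the board with the raised stop and working along, hold the gauge upright and press its pin into the middle of each pot until its foot rests flat on the rubber, keep it there for a moment and read the dial. Then stand the gauge back on its metal rest and set the softest pot (lowest reading) upright and gently on the round cork coaster, wholly on it. Leave the other two pots and the rest of the table's things where they are.

Things in the scene. Friction and masses are not known exactly. Their poses are not given: they have to be found in the camera images.
- gauge: Loose dial hardness gauge, 0.25 kg, 133 mm tall, upright on its rest. Origin: centre of the flat underside of its steel foot (36 mm across); z up the gauge. Above the foot a 20 mm neck, then a round dark dial case (72 mm across, 24 mm thick, 16 to 88 mm up, white dial facing own +x). A 5 mm steel pin stands 10 mm out below the foot on the axis and slides up into it against a spring of 700 N/m.
- gauge_grip (a point): Middle of the gauge's square black hand grip, on its axis, 111 mm above the underside of the foot. The grip is 26 x 26 mm, its flat sides square to the gauge's x and y axes, and runs from 88 to 133 mm above the underside of the foot.
- needle (a joint): Needle of the gauge's dial, rad: 0 with the pin fully out (needle to lower left, seen facing the dial), growing clockwise by 0.471 rad per mm that the pin is pushed into the gauge. With the foot flat on a pot, the pin's travel and the rubber's sinking add up to 10 mm, so softer rubber reads lower; any two pots differ by more than 1 rad.
- pot_a: One of three look-alike loose round pots of white plastic filled with dark rubber, 52 mm across, 32 mm tall, 0.12 kg, standing on the board in unknown order; one is clearly softest. Origin: centre of the underside, z up. Only the middle 20 mm of the rubber yields to the pin; the rest is firm. Grip it by its outside wall.
- pot_b: One of three look-alike loose round pots of white plastic filled with dark rubber, 52 mm across, 32 mm tall, 0.12 kg, standing on the board in unknown order; one is clearly softest. Origin: centre of the underside, z up. Only the middle 20 mm of the rubber yields to the pin; the rest is firm. Grip it by its outside wall.
- pot_c: One of three look-alike loose round pots of white plastic filled with dark rubber, 52 mm across, 32 mm tall, 0.12 kg, standing on the board in unknown order; one is clearly softest. Origin: centre of the underside, z up. Only the middle 20 mm of the rubber yields to the pin; the rest is firm. Grip it by its outside wall.
- pot_a_top (a point): Centre of the top face of pot_a, 32 mm above its underside; the pin goes in here.
- pot_b_top (a point): Centre of the top face of pot_b, 32 mm above its underside; the pin goes in here.
- pot_c_top (a point): Centre of the top face of pot_c, 32 mm above its underside; the pin goes in here.
- board: Fixed plywood strip on the table, 56 mm (own x) by 300 mm (own y), 12 mm thick, carrying the pots in a row. Origin: centre of its underside. The raised end stop (a 30 mm tall, 14 mm thick ledge) is at its own +y end.
- seat1 (a point): First pot place, next to the raised stop, on the board's top face (12 mm above the table). A pot stands within about 8 mm of it.
- seat2 (a point): Second pot place, in the middle, 90 mm further along the board.
- seat3 (a point): Third pot place, at the end without a stop, 90 mm further.
- rest_top (a point): Centre of the top of the fixed square aluminium rest block, 64 x 64 mm and 22 mm tall, with a 25 mm wide hole right through the middle. The gauge stands with its foot on the block and its pin free in the hole.
- coaster: Fixed round cork coaster, 92 mm across, 5 mm thick, flat on the table. Origin: centre of its underside.
- paint_jar: Bystander: small paint jar, 42 mm across, 45 mm tall, origin at the centre of its underside. Leave alone.
- solvent_bottle: Bystander: square white bottle with a round cap, 85 x 85 mm, 119 mm tall, origin at the centre of its underside. Leave alone.
- parts_frame: Bystander: flat grey frame of model parts, 100 x 150 mm, 7 mm thick, origin at the centre of its underside. Leave alone.
- hobby_knife: Bystander: hobby knife lying flat, about 165 mm long, 10 mm thick, origin under the middle of its handle. Leave alone.
Things that resemble listed ones, but are neither listed nor needed, are in the scene too. There is more than one size of the gauge; the one meant has the size given above.

How it is judged:
By the outcome, as a careful person would: the job done as asked, in the order asked, and still so for the second after the job is handed in, with the robot touching nothing.
It also fails if it takes over 72 s, if anything falls off the work surface, if the arm or the gripper's body presses on something with over 40 N, if the wrist force passes 120 N, or if a joint passes its speed limit or range.

ROBOT

A 7-joint arm with a two-finger parallel gripper is mounted at the origin on the work surface. World frame = base frame: x ahead of the robot, y to its left, z up, the work surface at z = 0. Lengths are in mm, angles in rad, forces in N, time in s.
With the tool pointing down it reaches from about 425 to 950 mm from the base axis. Payload 16.7 kg.
Tool frame: the origin (TCP) lies at the very end of the fingers, on their centre line; the grasp point (between the pads) lies 19 mm behind it; z points along the fingers, y is the direction in which the jaws open and shut (so a half turn about z gives the same grasp; the last joint's range is limited). The gripper opens to 94 mm and grips with 3 to 60 N. Pads are 16 mm wide; open, the fingers measure 119 mm over their backs; the gripper's body (75 mm by 177 mm) begins 78 mm behind the grasp point.
Start: joints at [0.985, 0.426, 0.074, 1.606, -0.034, 1.111, -0.067], TCP at [285.519, -611.599, 205.467] pointing down, gripper open.
Joint ranges: [-2.85, 2.85], [-0.5, 2.14], [-1.23, 1.37], [0.21, 2.46], [-1.02, 4.16], [0.16, 2.05], [-2.73, 2.73]. Speed limits (rad/s): [1.89, 1.89, 2.39, 2.39, 3.01, 3.01, 3.01].

INTERFACE

Orientations are given as a unit quaternion [x, y, z, w].
In Python, from cell import telemetry, cams, close_job gives the robot as it stands.
- The arm moves only by the tool move_arm, never from a script. Its argument "commands" is a list of rows, each a list of 3 entries, a list of its own where there are three numbers: the shift along the tool's x, y, z in units of 25 mm (1.0 is 25 mm), then the turn about the tool's z in units of 5 degrees (1.0 is 5 degrees), then the finger opening in mm, from 0 to 94. In form: [[[dx, dy, dz], spin, jaw], ...]. A call has 1 to 8 rows; each row shifts and turns the pose as measured when the row begins, along the tool's axes as they then stand; what a row does not reach is not made up. A row lasts 1/10 s, in which the tool goes at most 50 mm and 8.59 degrees, less where a joint would pass 70% of its speed; a pose out of reach is approached as far as the arm can. A call is refused whole if a number of a shift passes 1 or a number of a turn 1, either way. A call with a gripper value outside its range is refused whole. The fingers move at their own pace and stop on an object; the grip force is fixed at half the most. Time passes only in rows, so rows that do not move let the fingers close. It gives the time, the measured TCP pose, the force and the opening at its end, in the units of the state.
- telemetry.read_state(): the state, without advancing time (a new reading comes with each control period).
- cams.snapshot(name): name is "scene" or "top" or "wrist"; returns a dict with "frame" (384x512x3 uint8, red, green, blue), "range_z" (384x512 float32, mm along the optical axis (not along the pixel's ray), 0 where there is no reading), "fx", "fy", "cx", "cy" (pixels), "xyz" and "orientation" of the camera in the world. Camera axes: x right, y up, looking along -z (the intrinsics and any distortion apply to the point x, -y, -z); pixel columns grow to the right and rows downward; lengths in mm; the calibration is good to about 2 mm. A picture is of the moment at which its call begins.
- close_job(): hands the job in, once; it reports no verdict.
The state is a dict: "t": time; "joint_positions": joint angles; "dq": joint speeds; "effort": joint torques, N m; "eef_pos": TCP position; "ee_rot": TCP orientation; "wrist_force": force on the tool from outside, world axes, zero at the start; "ft_torque": the same for the moment, N m; "width": opening from 0.0 (shut) to 1.0 (fully open).
Only numpy, scipy, OpenCV 4.12 (cv2) and the standard library are available. Lean on these libraries where they do the work, as an engineer would, in place of code of your own. Each camera call takes 0.05 s, during which the arm holds its last target. There are 200 camera calls.

## Working session

There is one attempt and no reset: what is moved stays moved. The work goes in short steps, Python scripts to look and compute and a tool call to move; the robot and the scene stay as the last step left them, time stands still between calls to the robot, and variables do not carry over. Pictures are saved under pics/ and viewed, about 8 in all and at most 12, crops included, and the job is handed in when it is done.

Besides the shell and the picture viewer there is one more tool, called after "Request:" by a JSON object that holds its "api" and its "payload". move_arm: Moves the arm, as the interface text tells. Its arguments: {"type":"object","properties":{"commands":{"type":"array","items":{"type":"array"}}},"required":["commands"]}

```bash
ls; mkdir -p pics; cat > h.py <<'E'
import numpy as np, cv2
from cell import telemetry, cams, close_job
from scipy.spatial.transform import Rotation as R
def snap(n,f=None):
    s=cams.snapshot(n)
    if f: cv2.imwrite('pics/'+f,s['frame'][:,:,::-1])
    return s
def pts(s):
    h,w=s['range_z'].shape; u,v=np.meshgrid(np.arange(w),np.arange(h)); z=s['range_z']
    c=np.stack([(u-s['cx'])/s['fx']*z,-(v-s['cy'])/s['fy']*z,-z],-1)
    return c@R.from_quat(s['orientation']).as_matrix().T+np.array(s['xyz'])
def ray(s,u,v,zp):
    d=R.from_quat(s['orientation']).apply([(u-s['cx'])/s['fx'],-(v-s['cy'])/s['fy'],-1.]); o=np.array(s['xyz'])
    return o+d*(zp-o[2])/d[2]
def st():
    s=telemetry.read_state(); print('t',s['t'],'pos',np.round(s['eef_pos'],1),'q',np.round(s['ee_rot'],4),'F',np.round(s['wrist_force'],1),'w',s['width'])
    return s
E
python3 - <<'E'
from h import *
import pickle
a=snap('scene','a.png'); b=snap('top','b.png'); 
pickle.dump((a,b),open('ab.pkl','wb'))
A=np.vstack([a['frame'],b['frame']])
for s in (a,b): print(s['xyz'],s['orientation'],s['fx'],s['cx'],s['cy'],s['frame'].shape, [k for k in s])
s=st(); print(R.from_quat(s['ee_rot']).as_matrix().round(3))
E
```

```text
pics
[1297.98058899  455.71429412  955.25373294] [0.17881458 0.3283929  0.81293469 0.44645339] 382.75259503888947 257.53040860624816 189.67049994210473 (384, 512, 3) ['frame', 'range_z', 'fx', 'fy', 'cx', 'cy', 'xyz', 'orientation']
[ 534.105475     -9.08462091 1209.94166515] [ 0.03404257 -0.03169536 -0.6999479   0.71267766] 388.9132413307994 259.3887029798435 193.71126435242115 (384, 512, 3) ['frame', 'range_z', 'fx', 'fy', 'cx', 'cy', 'xyz', 'orientation']
t 0.1 pos [ 285.4 -611.3  204.9] q [ 9.762e-01  2.167e-01 -2.000e-04 -5.000e-04] F [-0.2 -0.1 -0.2] w 0.9995799398256155
[[ 0.906  0.423 -0.001]
 [ 0.423 -0.906  0.001]
 [-0.    -0.001 -1.   ]]
```

View pics/a.png

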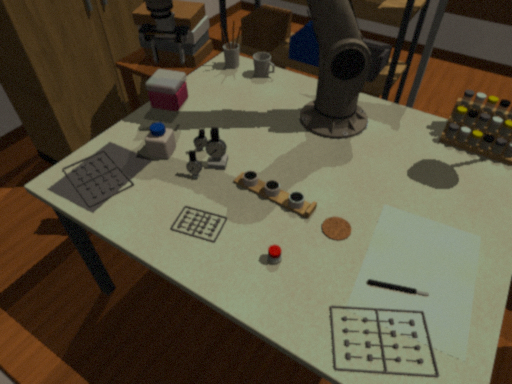

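View pics/b.png

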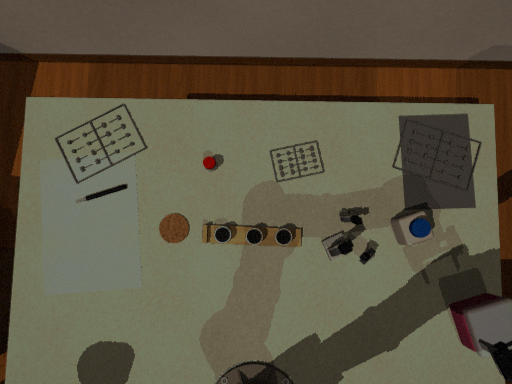

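The three pots lie on the board, at about (223,235), (255,235) and (284,236) in the top view. The coaster is at (174,228). There are three gauges around (345,240), and one of them stands on the block. I'll measure these and enlarge the crops.

```bash
python3 - <<'E'
from h import *
import pickle
a,b=pickle.load(open('ab.pkl','rb'))
P=pts(b); Q=pts(a)
c1=cv2.resize(b['frame'][195:275,195:385],None,fx=4,fy=4,interpolation=cv2.INTER_CUBIC)
c2=cv2.resize(a['frame'][115:225,170:330],None,fx=4.75,fy=4,interpolation=cv2.INTER_CUBIC)[:,:760]
im=np.zeros((600,760,3),np.uint8); im[:320]=c1
c2=cv2.resize(a['frame'][120:220,180:320],None,fx=2.8,fy=2.8,interpolation=cv2.INTER_CUBIC); im[320:600,:392]=c2
cv2.imwrite('pics/c.png',im[:,:,::-1])
# heights
for n,s,p in(('top',b,P),('scene',a,Q)):
    m=(p[...,2]>20)&(p[...,2]<180)&(p[...,0]>350)&(p[...,0]<900)&(abs(p[...,1])<480)&(s['range_z']>0)
    k,l,stt,ce=cv2.connectedComponentsWithStats(m.astype(np.uint8))
    for i in range(1,k):
        if stt[i,4]>15:
            q=p[l==i]; print(n,stt[i],q.mean(0).round(),q.min(0).round(),q.max(0).round())
# pots: dark discs
g=b['frame'].max(2)
for (u,v) in((223,235),(255,235),(284,236)):
    mm=np.zeros_like(g); mm[v-13:v+14,u-13:u+14]=1
    ys,xs=np.where((mm>0)&(g<55)); print('pot',xs.mean(),ys.mean(),len(xs),ray(b,xs.mean(),ys.mean(),44).round(1))
hsv=cv2.cvtColor(b['frame'],cv2.COLOR_RGB2HSV)
m=cv2.inRange(hsv,(3,80,60),(20,255,255)); k,l,stt,ce=cv2.connectedComponentsWithStats(m)
for i in range(1,k):
    if stt[i,4]>100 and stt[i,1]<300 and stt[i,1]>180: print(stt[i],ce[i],ray(b,*ce[i],5).round(1))
E
```

```text
top [203 156  14  13 136] [736. 150.  44.] [719. 132.  20.] [756. 169.  52.]
top [340 210  23  15 238] [ 578. -273.   64.] [ 556. -300.   23.] [ 600. -246.  101.]
top [391 210  39  36 982] [ 549. -441.   88.] [ 499. -480.   20.] [ 600. -406.  124.]
top [202 224   6  19  92] [521. 159.  30.] [495. 152.  20.] [549. 167.  37.]
top [214 226  18  17 242] [520. 103.  44.] [496.  79.  20.] [544. 129.  51.]
top [246 228  17  17 232] [516.  10.  44.] [492. -14.  38.] [540.  34.  51.]
top [275 228  17  17 236] [517. -77.  44.] [ 494. -101.   23.] [541. -53.  51.]
top [323 233  31  28 486] [ 493. -233.   82.] [ 448. -277.   20.] [ 529. -199.  159.]
top [359 247  17  17 146] [ 467. -319.   69.] [ 441. -350.   20.] [ 490. -293.  100.]
scene [145 122  31  35 767] [ 561. -438.   75.] [ 493. -480.   20.] [ 599. -403.  125.]
scene [193 127  35  40 762] [ 489. -256.   74.] [ 443. -358.   20.] [ 528. -196.  159.]
scene [186 151  16  24 243] [ 588. -264.   61.] [ 565. -289.   23.] [ 603. -238.  107.]
scene [243 170  15  16 195] [521. -72.  40.] [ 491. -103.   21.] [542. -49.  52.]
scene [265 180  15  16 202] [521.  15.  41.] [491. -12.  21.] [542.  37.  50.]
scene [288 191  17  17 223] [525. 108.  41.] [495.  80.  20.] [547. 131.  50.]
scene [305 201  12  14  77] [523. 162.  30.] [493. 153.  20.] [550. 168.  35.]
scene [268 245  13  16 168] [741. 154.  41.] [718. 134.  20.] [757. 171.  51.]
pot 223.44131455399062 232.29107981220656 213 [525.3 100.9  44. ]
pot 256.93357933579335 233.1549815498155 271 [524.5   1.   44. ]
pot 285.7918215613383 233.3903345724907 269 [525.4 -85.1  44. ]
[497 197  15  62 761] [505.09986859 228.74113009] [ 551.6 -762.9    5. ]
[159 213  30  31 709] [173.54866008 227.86318759] [535.8 259.1   5. ]
[208 225  14  18 122] [212.26229508 232.81967213] [522.7 139.    5. ]
[227 226  25  19 245] [239.55510204 234.31020408] [519.7  54.8   5. ]
[257 227  44  20 379] [279.74934037 238.58047493] [508.9 -69.2   5. ]
```

View pics/c.png

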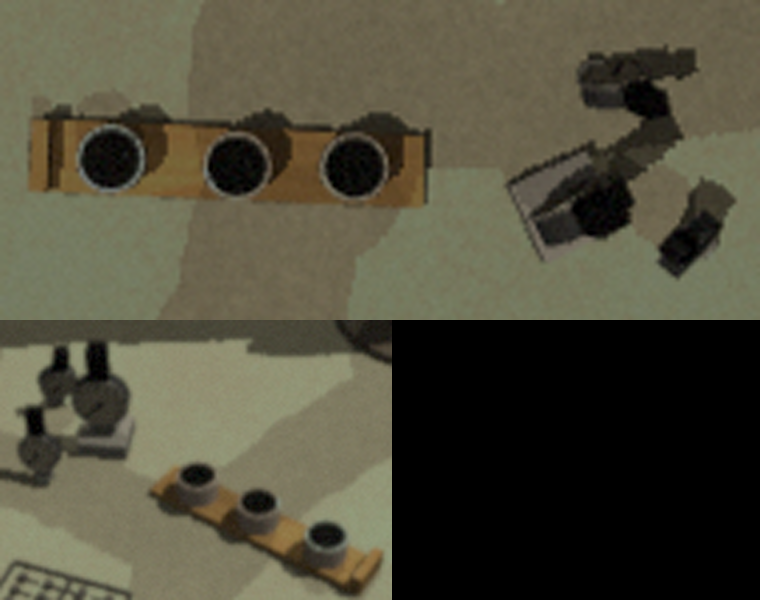

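The raised stop is at the +y end (y≈160), so the order is y≈103, 10, −77. The tall gauge stands on the rest near (490,−235), with its dial toward the scene camera. Next I'll estimate its pose and move above it.

```bash
python3 - <<'E'
from h import *
import pickle
a,b=pickle.load(open('ab.pkl','rb'))
P=pts(b); Q=pts(a)
for n,p in(('top',P),('sc',Q)):
    for lo,hi in((150,165),(112,150)):
        m=(p[...,2]>lo)&(p[...,2]<hi)&(p[...,0]>430)&(p[...,0]<560)&(p[...,1]>-290)&(p[...,1]<-190); q=p[m]
        if len(q)>4: print(n,lo,len(q),q.mean(0).round(1),cv2.minAreaRect(q[:,:2].astype(np.float32)))
    m=(p[...,2]>15)&(p[...,2]<30)&(p[...,0]>430)&(p[...,0]<560)&(p[...,1]>-290)&(p[...,1]<-180); q=p[m]
    print(n,len(q),q.mean(0),cv2.minAreaRect(q[:,:2].astype(np.float32)))
m=(Q[...,2]>45)&(Q[...,2]<105)&(Q[...,0]>430)&(Q[...,0]<530)&(Q[...,1]>-285)&(Q[...,1]<-190); q=Q[m]
c=q.mean(0); w,v=np.linalg.eigh(np.cov((q-c).T)); print('dial plane',len(q),c,v[:,0],w)
w=snap('wrist','w0.png'); s=st()
T=R.from_quat(s['ee_rot']); print('cam in tool',T.inv().apply(np.array(w['xyz'])-s['eef_pos']).round(1),(T.inv()*R.from_quat(w['orientation'])).as_matrix().round(3),w['fx'])
E
```

```text
top 150 94 [ 489.8 -241.1  154.3] ((490.12841796875, -241.3046112060547), (26.04701042175293, 26.12554931640625), 28.30335235595703)
top 112 37 [ 492.  -232.1  133.4] ((492.3090515136719, -233.53501892089844), (17.298572540283203, 34.09000015258789), 72.938720703125)
top 212 [ 495.89042021 -229.03278133   21.90341673] ((489.70367431640625, -239.29969787597656), (64.136474609375, 64.17737579345703), 24.719310760498047)
sc 150 44 [ 491.1 -237.9  155. ] ((488.93634033203125, -238.76681518554688), (26.39182472229004, 25.59832191467285), 24.69642448425293)
sc 112 72 [ 496.3 -233.5  132. ] ((493.1833801269531, -232.45474243164062), (17.84945297241211, 30.34813690185547), 61.573951721191406)
sc 156 [ 498.25571457 -228.76240117   22.62955312] ((490.3448181152344, -236.8141632080078), (67.15812683105469, 65.01490783691406), 26.395627975463867)
dial plane 266 [ 496.52282138 -233.95001431   78.05239601] [0.85067219 0.51126334 0.12233818] [ 29.80627269 277.72743439 425.43214377]
t 0.15 pos [ 285.4 -611.3  204.9] q [ 9.763e-01  2.166e-01 -1.000e-04 -5.000e-04] F [-0.2  0.5 -0.2] w 0.9998769653477225
cam in tool [  77.9   -0.4 -179.5] [[ 0.001  0.962  0.273]
 [ 1.    -0.001  0.   ]
 [ 0.001  0.273 -0.962]] 285.80569281022827
```

Request:
{"api": "move_arm", "payload": {"commands": [[[0.8,-0.6,-0.4],0,94],[[0.9,-0.6,-0.4],0,94],[[0.9,-0.6,-0.4],0,94],[[0.9,-0.6,-0.2],0,94],[[0.9,-0.6,0],0,94],[[0.9,-0.6,0],0,94],[[0.9,-0.6,0],0,94],[[0.9,-0.6,0],0,94]]}}

```text
t: 0.95
eef_pos: [395.5, -423.3, 238.8]
ee_rot: [0.977, 0.213, -0.002, -0.002]
wrist_force: [1.3, 0.4, -0.5]
width: 1.003
```

Request:
{"api": "move_arm", "payload": {"commands": [[[0.9,-0.6,0],0,70],[[0.9,-0.6,0],0,70],[[0.9,-0.6,0],0,70],[[0.9,-0.6,0],0,70],[[0.9,-0.6,0],0,70],[[0.9,-0.6,0],0,70],[[0.6,-0.6,0],0,70],[[0,0,0],0,70]]}}

```text
t: 1.75
eef_pos: [492.2, -254.1, 237.9]
ee_rot: [0.976, 0.216, -0.002, -0.003]
wrist_force: [-0.6, -0.2, 0.0]
width: 0.745
```

```bash
cat > near.py <<'E'
from h import *
import sys
w=snap('wrist',sys.argv[1]); s=st(); T=R.from_quat(s['ee_rot'])
M=T.as_matrix(); print('yaw',np.degrees(np.arctan2(M[1,0],M[0,0])).round(2))
p=pts(w)
m=(p[...,2]>148)&(p[...,2]<165)&(w['range_z']>0)&(np.hypot(p[...,0]-490,p[...,1]+240)<35); q=p[m]
r=cv2.minAreaRect(q[:,:2].astype(np.float32)); print(len(q),q.mean(0).round(1),r)
print('tool delta',T.inv().apply(np.array([*r[0],q[:,2].mean()])-s['eef_pos']).round(1))
m=(p[...,2]>16)&(p[...,2]<28)&(np.hypot(p[...,0]-490,p[...,1]+240)<48); q=p[m]
if len(q): print('rest',len(q),cv2.minAreaRect(q[:,:2].astype(np.float32)))
E
python3 near.py w1.png
```

```text
t 1.8 pos [ 491.6 -255.6  237.9] q [ 0.9766  0.2151 -0.0023 -0.0027] F [-0.3  0.7  0.7] w 0.7474552392468023
yaw 24.84
709 [ 489.2 -242.3  154.8] ((487.97174072265625, -242.56895446777344), (26.607633590698242, 25.9360408782959), 29.168622970581055)
tool delta [  2.5 -12.9  83.1]
rest 727 ((505.35589599609375, -232.449951171875), (25.123071670532227, 63.72368621826172), 26.376657485961914)
```

View pics/w1.png

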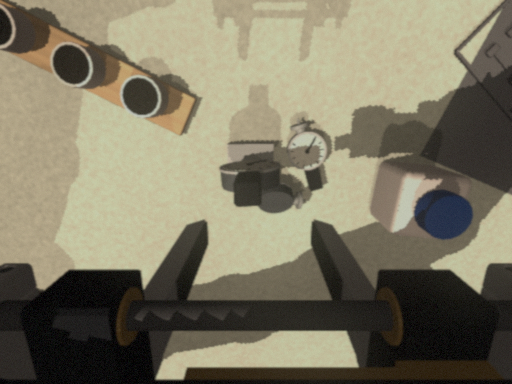

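```bash
python3 - <<'E'
from h import *
im=cv2.imread('pics/w1.png')[125:225,200:350]; cv2.imwrite('pics/w1c.png',cv2.resize(im,None,fx=5,fy=5,interpolation=cv2.INTER_CUBIC))
w=snap('wrist'); p=pts(w)
for u,v in((257,188),(238,168),(230,182),(265,165),(280,200),(290,195),(300,205),(270,210),(245,150),(308,150),(250,165)): print(u,v,p[v,u].round(0))
E
```

```text
257 188 [ 496. -250.  155.]
238 168 [ 495. -227.   99.]
230 182 [ 477. -225.  104.]
265 165 [ 509. -254.   91.]
280 200 [ 463. -300.   32.]
290 195 [ 476. -308.   36.]
300 205 [ 468. -329.   29.]
270 210 [ 439. -296.   19.]
245 150 [ 505. -226.   22.]
308 150 [ 542. -304.   24.]
250 165 [ 501. -238.   87.]
```

View pics/w1c.png

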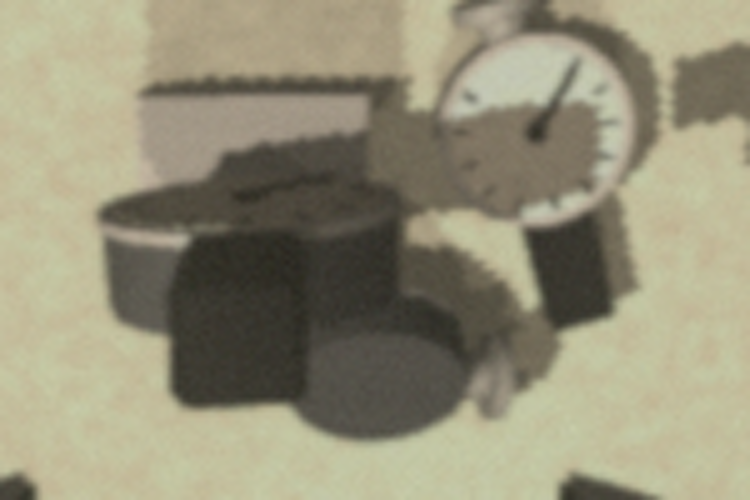

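Request:
{"api": "move_arm", "payload": {"commands": [[[0.1,-0.5,0.3],-0.35,60],[[0,0,0.8],0,60],[[0,0,0.9],0,60],[[0,0,0.9],0,60],[[0,0,0.9],0,60],[[0,0,0.6],0,60],[[0,0,0],0,60]]}}

```text
t: 2.55
eef_pos: [482.1, -245.3, 121.8]
ee_rot: [0.973, 0.231, -0.003, -0.002]
wrist_force: [-0.3, 0.7, 0.4]
width: 0.637
```

```bash
python3 near.py w2.png
```

```text
t 2.6 pos [ 482.5 -245.5  122.8] q [ 0.973   0.2306 -0.0027 -0.0022] F [-0.   0.5 -0.8] w 0.6363195610932048
yaw 26.66
2569 [ 488.2 -241.2  155.2] ((486.9084777832031, -241.716796875), (28.01335906982422, 69.71878051757812), 29.42626953125)
tool delta [  5.5  -1.6 -32.4]
rest 1486 ((504.56121826171875, -232.86264038085938), (27.348299026489258, 64.12834167480469), 25.879648208618164)
```

Request:
{"api": "move_arm", "payload": {"commands": [[[0.26,-0.06,0.24],0,60],[[0,0,0],0,40],[[0,0,0],0,20],[[0,0,0],0,10],[[0,0,0],0,10],[[0,0,0],0,10],[[0,0,0],0,10]]}}

```text
t: 3.3
eef_pos: [489.2, -241.6, 119.4]
ee_rot: [0.973, 0.231, -0.001, -0.001]
wrist_force: [-0.2, -0.4, -2.1]
width: 0.279
```

Request:
{"api": "move_arm", "payload": {"commands": [[[0,0,-0.3],0,10],[[0,0,-0.7],0,10],[[0,0,-0.9],0,10],[[0,-0.4,-0.7],0,10],[[0.3,-0.7,0],0,10],[[0.4,-0.9,0],0,10],[[0.4,-0.9,0],0,10],[[0.4,-0.9,0],0,10]]}}

```text
t: 4.1
eef_pos: [479.1, -140.3, 190.3]
ee_rot: [0.974, 0.228, -0.001, -0.0]
wrist_force: [-0.8, -0.2, -2.2]
width: 0.274
```

Request:
{"api": "move_arm", "payload": {"commands": [[[0.4,-0.9,0],0,10],[[0.4,-0.9,0],0,10],[[0.4,-0.9,0],0,10],[[0.4,-0.9,0],0,10],[[0.4,-0.9,0],0,10],[[0.4,-0.9,0],0,10],[[0.3,-0.6,0],0,10],[[0,0,0],0,10]]}}

```text
t: 4.9
eef_pos: [471.9, 33.6, 194.9]
ee_rot: [0.973, 0.229, 0.001, 0.0]
wrist_force: [-0.9, -0.2, -2.0]
width: 0.274
```

```bash
cat > pots.py <<'E'
from h import *
import sys
w=snap('wrist',sys.argv[1]); s=st(); T=R.from_quat(s['ee_rot']); M=T.as_matrix(); print('yaw',np.degrees(np.arctan2(M[1,0],M[0,0])).round(2))
p=pts(w); m=(p[...,2]>41)&(p[...,2]<58)&(p[...,0]>480)&(p[...,0]<560)&(w['range_z']>0)
k,l,stt,ce=cv2.connectedComponentsWithStats(m.astype(np.uint8))
for i in range(1,k):
    if stt[i,4]>100:
        q=p[l==i]; c,r=cv2.minEnclosingCircle(q[:,:2].astype(np.float32)); print(stt[i],np.round(c,1),round(r,1),q[:,2].mean().round(1),'delta tool',T.inv().apply(np.array([*c,44])-s['eef_pos']).round(1))
E
python3 pots.py w3.png
```

```text
t 4.95 pos [471.9  32.4 194.9] q [9.734e-01 2.289e-01 6.000e-04 4.000e-04] F [ 0.6  0.9 -2.4] w 0.271494492554181
yaw 26.47
[ 200   92   46   47 1693] [518.2 103. ] 25.9 44.5 delta tool [ 72.8 -42.7 150.9]
[ 273  134   45   44 1514] [514.9   8.7] 25.8 44.5 delta tool [ 27.7  40.2 151. ]
[ 338  167   43   42 1398] [515.1 -78.5] 25.7 44.4 delta tool [-10.9 118.5 151. ]
```

View pics/w3.png

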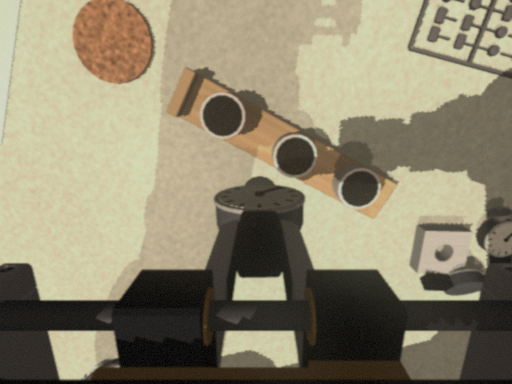

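Request:
{"api": "move_arm", "payload": {"commands": [[[0.7,-0.4,0],0,10],[[0.8,-0.45,0],0,10],[[0.8,-0.45,0],0,10],[[0.6,-0.4,0],0,10],[[0,0,0],0,10],[[0,0,0.7],0,10],[[0,0,0.6],0,10],[[0,0,0],0,10]]}}

```text
t: 5.75
eef_pos: [520.3, 94.6, 163.1]
ee_rot: [0.975, 0.224, 0.0, 0.002]
wrist_force: [-0.3, -1.4, -3.0]
width: 0.276
```

```bash
cat > at.py <<'E'
from h import *
import sys
c=np.array([float(x) for x in sys.argv[1:3]]); s=st(); T=R.from_quat(s['ee_rot'])
print('delta tool units', (T.inv().apply(np.array([*c,141.4])-s['eef_pos'])/25).round(2), 'tilt deg', np.degrees(np.arccos(-T.as_matrix()[2,2])).round(2), s['ft_torque'])
E
python3 at.py 518.2 103
```

```text
t 5.75 pos [520.3  94.6 163.1] q [9.746e-01 2.241e-01 4.000e-04 2.400e-03] F [-0.3 -1.4 -3. ] w 0.27560015495534596
delta tool units [ 0.07 -0.34  0.87] tilt deg 0.28 [-0.03536143  0.05300101  0.01648303]
```

Request:
{"api": "move_arm", "payload": {"commands": [[[0.07,-0.34,0],0,10],[[0,0,0.3],0,10],[[0,0,0],0,10],[[0,0,0],0,10]]}}

```text
t: 6.15
eef_pos: [518.5, 101.7, 156.9]
ee_rot: [0.975, 0.223, 0.001, 0.003]
wrist_force: [0.1, -0.3, -2.1]
width: 0.275
```

```bash
python3 at.py 518.2 103
```

```text
t 6.15 pos [518.5 101.7 156.9] q [0.9748 0.223  0.0011 0.0028] F [ 0.1 -0.3 -2.1] w 0.2746076299316011
delta tool units [ 0.01 -0.06  0.62] tilt deg 0.35 [-0.00854769  0.01319141 -0.02992371]
```

Request:
{"api": "move_arm", "payload": {"commands": [[[0,-0.06,0.1],0,10],[[0,0,0.12],0,10],[[0,0,0.12],0,10],[[0,0,0.12],0,10],[[0,0,0.06],0,10],[[0,0,0.04],0,10]]}}

```text
t: 6.75
eef_pos: [518.5, 103.1, 142.7]
ee_rot: [0.975, 0.223, 0.002, 0.003]
wrist_force: [-1.4, -0.9, 1.6]
width: 0.276
```

```bash
python3 at.py 518.2 103
```

```text
t 6.75 pos [518.5 103.1 142.7] q [0.9748 0.2229 0.0019 0.0029] F [-1.4 -0.9  1.6] w 0.2757370993639255
delta tool units [-0.01 -0.    0.05] tilt deg 0.4 [-0.07500885  0.1663827   0.00252424]
```

Request:
{"api": "move_arm", "payload": {"commands": [[[0,0,0.05],0,10],[[0,0,0.04],0,10]]}}

```text
t: 6.95
eef_pos: [519.1, 103.0, 141.1]
ee_rot: [0.975, 0.223, 0.002, 0.003]
wrist_force: [-3.9, -1.1, 20.7]
width: 0.275
```

Request:
{"api": "move_arm", "payload": {"commands": [[[0,0,0.05],0,10]]}}

```text
t: 7.05
eef_pos: [519.8, 103.3, 141.0]
ee_rot: [0.975, 0.223, 0.003, 0.003]
wrist_force: [-4.0, -0.8, 24.0]
width: 0.276
```

Request:
{"api": "move_arm", "payload": {"commands": [[[0,0,0],0,10],[[0,0,0],0,10],[[0,0,0],0,10],[[0,0,0],0,10],[[0,0,0],0,10],[[0,0,0],0,10]]}}

```text
t: 7.65
eef_pos: [519.9, 103.3, 141.4]
ee_rot: [0.975, 0.223, 0.003, 0.003]
wrist_force: [-1.3, 0.2, 1.8]
width: 0.272
```

```bash
cat > dial.py <<'E'
from h import *
import sys
n=sys.argv[1]; s=st(); T=R.from_quat(s['ee_rot']); 
out=[]
# rectify dial plane: centre 52 above foot, 12.x ahead of axis; image axes: right (facing dial), up
M=T.as_matrix(); foot=np.array(s['eef_pos'])+M@[-0.5,0,97.4]; x=M[:,0]; up=-M[:,2]; right=np.cross(up,x)  # facing dial: right = up x normal
c=foot+52*up+12.5*x
for cam in('scene','wrist'):
    w=snap(cam,f'{n}_{cam}.png'); C=R.from_quat(w['orientation']).as_matrix()
    def pr(P):
        q=(P-np.array(w['xyz']))@C; return np.array([w['cx']+w['fx']*q[0]/-q[2], w['cy']-w['fy']*q[1]/-q[2]])
    S=200; cor=[(-44,44),(44,44),(44,-44),(-44,-44)]
    src=np.float32([pr(c+a*right+b*up) for a,b in cor]); dst=np.float32([[0,0],[2*S,0],[2*S,2*S],[0,2*S]])
    im=cv2.warpPerspective(w['frame'],cv2.getPerspectiveTransform(src,dst),(2*S,2*S),flags=cv2.INTER_CUBIC)
    out.append(cv2.normalize(im,None,0,255,cv2.NORM_MINMAX))
cv2.imwrite(f'pics/{n}.png',np.hstack(out)[:,:,::-1])
E
python3 dial.py d1
```

```text
t 7.65 pos [519.9 103.3 141.4] q [0.9748 0.2228 0.0034 0.0032] F [-1.3  0.2  1.8] w 0.27221116454545274
```

View pics/d1.png

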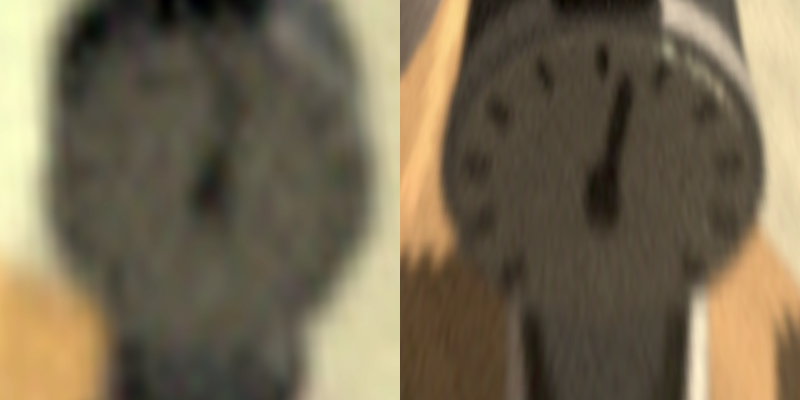

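Pot 1's needle sits just right of vertical, about 13° past it, so roughly 2.6 rad. The force eased off during the hold, so I'll keep a light steady push to make sure the foot stays flat, then move on.

Request:
{"api": "move_arm", "payload": {"commands": [[[0,0,0.03],0,10],[[0,0,0.03],0,10],[[0,0,0.03],0,10],[[0,0,0.03],0,10],[[0,0,0.03],0,10],[[0,0,0.03],0,10],[[0,0,0.03],0,10],[[0,0,0.03],0,10]]}}

```text
t: 8.55
eef_pos: [522.1, 104.6, 140.9]
ee_rot: [0.975, 0.223, 0.006, 0.004]
wrist_force: [-4.8, -0.6, 14.5]
width: 0.278
```

```bash
python3 dial.py d1b; python3 at.py 515 8.7
```

```text
t 8.55 pos [522.1 104.6 140.9] q [0.9749 0.2227 0.0061 0.0036] F [-4.8 -0.6 14.5] w 0.2783420158086828
t 8.65 pos [522.1 104.6 140.9] q [0.9749 0.2227 0.0061 0.0036] F [-4.1 -0.6 15.5] w 0.2736117726925642
delta tool units [-1.92  3.33 -0.01] tilt deg 0.81 [-0.22186839  1.48193384  0.06117962]
```

Request:
{"api": "move_arm", "payload": {"commands": [[[0,0,-0.3],0,10],[[0,0,-0.5],0,10],[[0,0,-0.5],0,10],[[-0.3,0.6,0],0,10],[[-0.5,0.9,0],0,10],[[-0.6,0.9,0],0,10],[[-0.5,0.8,0],0,10],[[0,0,0],0,10]]}}

```text
t: 9.45
eef_pos: [514.3, 10.1, 180.3]
ee_rot: [0.975, 0.224, 0.008, 0.003]
wrist_force: [-0.1, 1.1, -1.8]
width: 0.276
```

```bash
sed -i "s/^print('delta.*/M=T.as_matrix(); f=np.array(s['eef_pos'])+M@[-0.5,0,97.4]; print('foot',f.round(1),'delta tool units',(T.inv().apply(np.array([*c,44])-f)\/25).round(2),'tilt',np.degrees(np.arccos(-M[2,2])).round(2),M[:2,2].round(4),'yaw',np.degrees(np.arctan2(M[1,0],M[0,0])).round(2))/" at.py; python3 at.py 515 8.7; python3 - <<'E'
from h import *
im=cv2.imread('pics/d1b.png')
print(im.shape)
E
```

```text
t 9.45 pos [514.3  10.1 180.3] q [0.9746 0.224  0.008  0.0034] F [-0.1  1.1 -1.8] w 0.2757944310089098
foot [515.5   9.6  82.9] delta tool units [-0.06  0.01  1.55] tilt 0.99 [ 0.0171 -0.0031] yaw 25.89
(400, 800, 3)
```

Request:
{"api": "move_arm", "payload": {"commands": [[[0,0,0.4],0,10],[[-0.05,0,0.5],0,10],[[0,0,0.12],0,10],[[0,0,0.12],0,10],[[0,0,0.12],0,10],[[0,0,0.06],0,10]]}}

```text
t: 10.05
eef_pos: [514.0, 12.1, 145.2]
ee_rot: [0.974, 0.225, 0.008, 0.003]
wrist_force: [-0.2, -1.9, -0.5]
width: 0.274
```

```bash
python3 at.py 515 8.7
```

```text
t 10.05 pos [514.   12.1 145.2] q [0.9742 0.2254 0.0083 0.0031] F [-0.2 -1.9 -0.5] w 0.27360714248978985
foot [515.3  11.7  47.9] delta tool units [-0.06  0.1   0.15] tilt 1.01 [ 0.0175 -0.0022] yaw 26.05
```

Request:
{"api": "move_arm", "payload": {"commands": [[[0,0,0.08],0,10],[[0,0,0.05],0,10],[[0,0,0.05],0,10]]}}

```text
t: 10.35
eef_pos: [514.4, 12.3, 140.8]
ee_rot: [0.974, 0.226, 0.008, 0.003]
wrist_force: [-5.1, -1.1, 24.2]
width: 0.27
```

Request:
{"api": "move_arm", "payload": {"commands": [[[0,0,0.04],0,10]]}}

```text
t: 10.45
eef_pos: [515.0, 12.5, 140.8]
ee_rot: [0.974, 0.225, 0.009, 0.003]
wrist_force: [-5.4, 0.6, 23.3]
width: 0.275
```

Request:
{"api": "move_arm", "payload": {"commands": [[[-0.02,0,0.03],0,10],[[-0.02,0,0.03],0,10],[[-0.02,0,0.03],0,10],[[-0.02,0,0.03],0,10],[[-0.02,0,0.03],0,10],[[-0.02,0,0.03],0,10]]}}

```text
t: 11.05
eef_pos: [514.4, 12.4, 140.8]
ee_rot: [0.974, 0.225, 0.012, 0.003]
wrist_force: [-3.5, 0.5, 9.9]
width: 0.273
```

```bash
python3 dial.py d2;  python3 at.py 515 -78.5
```

```text
t 11.05 pos [514.4  12.4 140.8] q [0.9742 0.2253 0.0118 0.0035] F [-3.5  0.5  9.9] w 0.27253426246002393
t 11.15 pos [514.4  12.5 140.8] q [0.9742 0.2253 0.0118 0.0035] F [-3.4 -0.3 10.4] w 0.27366063143143865
foot [516.3  12.1  43.5] delta tool units [-1.64  3.23 -0.02] tilt 1.41 [ 0.0246 -0.0015] yaw 26.06
```

Request:
{"api": "move_arm", "payload": {"commands": [[[0,0,-0.3],0,10],[[0,0,-0.5],0,10],[[0,0,-0.5],0,10],[[-0.3,0.5,0],0,10],[[-0.5,0.9,0],0,10],[[-0.5,0.9,0],0,10],[[-0.4,0.8,0],0,10],[[0,0,0],0,10]]}}

```text
t: 11.95
eef_pos: [511.1, -77.6, 182.1]
ee_rot: [0.974, 0.227, 0.015, 0.004]
wrist_force: [-0.9, -0.1, -1.9]
width: 0.276
```

```bash
python3 at.py 515 -78.5
```

```text
t 11.95 pos [511.1 -77.6 182.1] q [0.9739 0.2265 0.0149 0.004 ] F [-0.9 -0.1 -1.9] w 0.27590854427441225
foot [513.7 -77.9  84.7] delta tool units [-0.01  0.02  1.63] tilt 1.77 [ 0.0308 -0.001 ] yaw 26.2
```

View pics/d2.png

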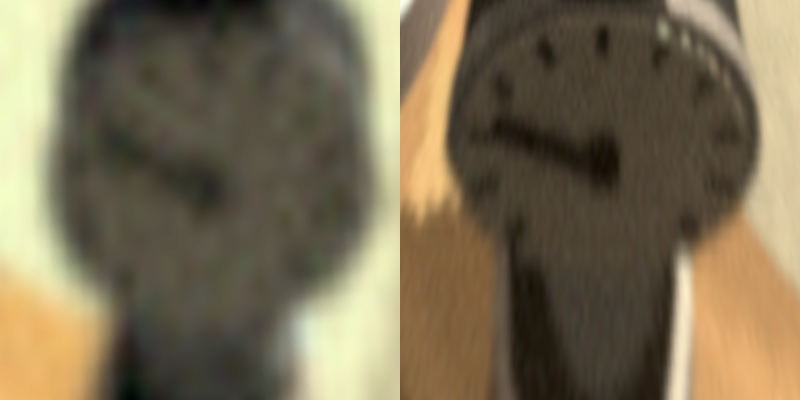

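Request:
{"api": "move_arm", "payload": {"commands": [[[0,0,0.4],0,10],[[0,0,0.5],0,10],[[0,0,0.1],0,10],[[0,0,0],0,10]]}}

```text
t: 12.35
eef_pos: [512.2, -75.8, 156.2]
ee_rot: [0.974, 0.227, 0.015, 0.004]
wrist_force: [0.6, 0.3, -1.9]
width: 0.277
```

```bash
python3 at.py 515 -78.5
```

```text
t 12.35 pos [512.2 -75.8 156.2] q [0.9737 0.2272 0.0155 0.0038] F [ 0.6  0.3 -1.9] w 0.2769422959082309
foot [514.9 -76.1  58.8] delta tool units [-0.06  0.08  0.59] tilt 1.83 [ 0.0318 -0.0003] yaw 26.27
```

Request:
{"api": "move_arm", "payload": {"commands": [[[-0.03,0.08,0.1],0,10],[[0,0.03,0.12],0,10],[[0,0,0.12],0,10],[[0,0,0.12],0,10],[[0,0,0.06],0,10],[[0,0,0.06],0,10]]}}

```text
t: 12.95
eef_pos: [513.5, -77.8, 141.0]
ee_rot: [0.974, 0.228, 0.015, 0.004]
wrist_force: [-2.1, 0.1, 3.9]
width: 0.275
```

Request:
{"api": "move_arm", "payload": {"commands": [[[0,0,0.05],0,10]]}}

```text
t: 13.05
eef_pos: [514.3, -77.7, 140.7]
ee_rot: [0.974, 0.228, 0.016, 0.004]
wrist_force: [-5.1, 2.0, 26.3]
width: 0.278
```

Request:
{"api": "move_arm", "payload": {"commands": [[[-0.03,0,0.03],0,10],[[-0.02,0,0.03],0,10],[[-0.02,0,0.03],0,10],[[-0.02,0,0.03],0,10],[[-0.02,0,0.03],0,10]]}}

```text
t: 13.55
eef_pos: [514.0, -77.6, 140.7]
ee_rot: [0.973, 0.228, 0.018, 0.004]
wrist_force: [-4.9, 1.7, 13.8]
width: 0.276
```

```bash
python3 dial.py d3;  python3 at.py 515 -78.5
```

```text
t 13.55 pos [514.  -77.6 140.7] q [0.9735 0.228  0.0185 0.0041] F [-4.9  1.7 13.8] w 0.2764483348752373
t 13.65 pos [514.  -77.6 140.7] q [0.9735 0.228  0.0185 0.0042] F [-5.3  0.6 13.8] w 0.2735258099731231
foot [517.2 -77.8  43.4] delta tool units [-0.09 -0.01 -0.03] tilt 2.17 [0.0379 0.0003] yaw 26.38
```

View pics/d3.png

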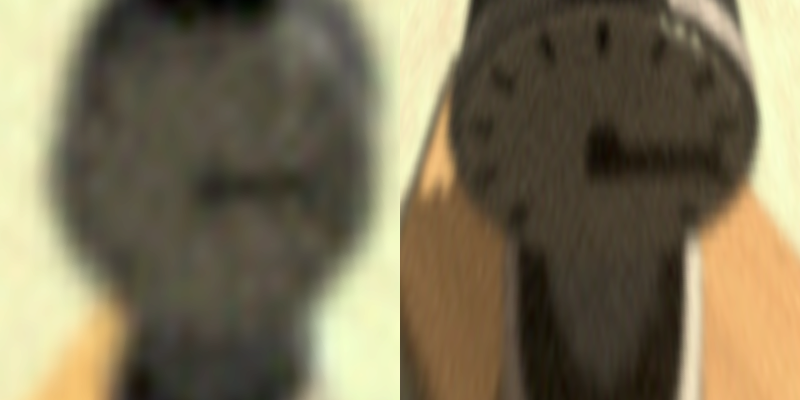

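Readings: pot 1 ≈ 2.6 rad, pot 2 (middle) ≈ 1.15 rad, pot 3 ≈ 4.0 rad, so the middle pot is the softest. Next I'll take the gauge back, stopping short of the rest to look at it.

Request:
{"api": "move_arm", "payload": {"commands": [[[0,0,-0.3],0,10],[[0,0,-0.6],0,10],[[0,0,-0.6],0,10],[[-0.5,0.4,0],0,10],[[-0.9,0.8,0],0,10],[[-0.9,0.8,0],0,10],[[-0.9,0.8,0],0,10],[[-0.9,0.8,0],0,10]]}}

```text
t: 14.45
eef_pos: [462.4, -203.5, 179.6]
ee_rot: [0.972, 0.232, 0.021, 0.004]
wrist_force: [0.4, -0.9, -2.3]
width: 0.275
```

Request:
{"api": "move_arm", "payload": {"commands": [[[-0.9,0.9,0],0,10],[[-0.6,0.6,0],0,10],[[0,0,0],0,10]]}}

```text
t: 14.75
eef_pos: [443.4, -259.7, 179.3]
ee_rot: [0.973, 0.23, 0.021, 0.005]
wrist_force: [1.5, 1.3, -2.3]
width: 0.274
```

```bash
cat > rest.py <<'E'
from h import *
import sys
w=snap('wrist',sys.argv[1]); p=pts(w)
m=(p[...,2]>17)&(p[...,2]<27)&(np.hypot(p[...,0]-489,p[...,1]+241)<46)&(w['range_z']>0); q=p[m]
print('rest',len(q),cv2.minAreaRect(q[:,:2].astype(np.float32)))
m=(p[...,2]<12)&(p[...,2]>-12)&(np.hypot(p[...,0]-489,p[...,1]+241)<16)&(w['range_z']>0); print('hole',m.sum(),p[m].mean(0).round(1) if m.sum() else '')
E
python3 rest.py w4.png; python3 at.py 488.5 -241
```

```text
rest 2551 ((485.8253479003906, -241.60008239746094), (68.08195495605469, 64.11323547363281), 25.341655731201172)
hole 335 [ 487.  -241.3    0.9]
t 14.8 pos [ 443.9 -258.4  179.3] q [0.9729 0.2302 0.0215 0.0049] F [-1.   0.  -1.5] w 0.27516578318465507
foot [ 447.7 -258.6   82. ] delta tool units [1.71 0.07 1.59] tilt 2.53 [0.0441 0.0004] yaw 26.64
```

View pics/w4.png

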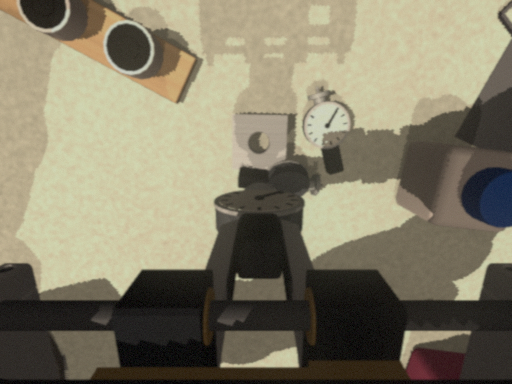

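Request:
{"api": "move_arm", "payload": {"commands": [[[0.6,0.03,0],0,10],[[0.7,0.03,0],0,10],[[0.35,0,0.2],0,10],[[0,0,0.2],0,10],[[0,0,0],0,10]]}}

```text
t: 15.3
eef_pos: [486.4, -236.0, 170.5]
ee_rot: [0.972, 0.232, 0.022, 0.004]
wrist_force: [-0.1, 0.5, -1.7]
width: 0.275
```

```bash
python3 at.py 488 -241
```

```text
t 15.3 pos [ 486.4 -236.   170.5] q [0.9723 0.2324 0.0223 0.0045] F [-0.1  0.5 -1.7] w 0.27532783275488004
foot [ 490.4 -236.1   73.2] delta tool units [-0.22  0.11  1.16] tilt 2.61 [0.0454 0.0016] yaw 26.91
```

Request:
{"api": "move_arm", "payload": {"commands": [[[-0.2,0.1,0.3],0,10],[[0,0,0.5],0,10],[[0,0,0.4],0,10],[[0,0,0],0,10]]}}

```text
t: 15.7
eef_pos: [482.6, -241.1, 137.0]
ee_rot: [0.972, 0.232, 0.022, 0.004]
wrist_force: [-0.1, -0.5, -1.4]
width: 0.269
```

```bash
python3 at.py 488 -241
```

```text
t 15.7 pos [ 482.6 -241.1  137. ] q [0.9725 0.232  0.0216 0.0042] F [-0.1 -0.5 -1.4] w 0.26888914134454317
foot [ 486.4 -241.1   39.7] delta tool units [ 0.07  0.03 -0.17] tilt 2.52 [0.0439 0.0018] yaw 26.86
```

Request:
{"api": "move_arm", "payload": {"commands": [[[0.06,0.02,0.15],0,10],[[0,0,0.2],0,10],[[0,0,0.16],0,10],[[0,0,0.08],0,10],[[0,0,0.05],0,10],[[0,0,0],0,10]]}}

```text
t: 16.3
eef_pos: [485.1, -241.1, 119.7]
ee_rot: [0.973, 0.232, 0.022, 0.004]
wrist_force: [1.4, 0.1, -1.8]
width: 0.273
```

```bash
python3 at.py 488 -241
```

```text
t 16.3 pos [ 485.1 -241.1  119.7] q [0.9725 0.2317 0.0216 0.0043] F [ 1.4  0.1 -1.8] w 0.27309792165232294
foot [ 488.9 -241.2   22.4] delta tool units [ 0.01 -0.01 -0.86] tilt 2.52 [0.0439 0.0017] yaw 26.83
```

Still carrying its weight. I'll lower it the last bit until the force rises.

Request:
{"api": "move_arm", "payload": {"commands": [[[0,0,0.04],0,10],[[0,0,0.03],0,10]]}}

```text
t: 16.5
eef_pos: [485.6, -241.2, 118.7]
ee_rot: [0.973, 0.232, 0.022, 0.005]
wrist_force: [-3.3, 1.1, 12.5]
width: 0.28
```

Request:
{"api": "move_arm", "payload": {"commands": [[[0,0,0],0,10],[[0,0,0],0,30],[[0,0,0],0,34],[[0,0,0],0,45],[[0,0,0],0,60],[[0,0,0],0,60],[[0,0,-0.4],0,60],[[0,0,-0.7],0,60]]}}

```text
t: 17.3
eef_pos: [483.9, -241.0, 146.4]
ee_rot: [0.973, 0.232, 0.021, 0.004]
wrist_force: [-0.2, 0.3, 0.3]
width: 0.638
```

Request:
{"api": "move_arm", "payload": {"commands": [[[0,0,-0.8],0,80],[[0,0,-0.8],0,80],[[0,0,-0.6],0,80],[[0,0,0],0,80]]}}

```text
t: 17.7
eef_pos: [482.1, -241.4, 208.0]
ee_rot: [0.972, 0.232, 0.023, 0.005]
wrist_force: [-0.7, -0.6, -0.3]
width: 0.848
```

```bash
python3 near.py w5.png; python3 rest.py w5b.png; python3 - <<'E'
from h import *
b=snap('top','b2.png'); P=pts(b)
m=(P[...,2]>35)&(P[...,2]<56)&(P[...,0]>480)&(P[...,0]<560)&(abs(P[...,1])<135)
k,l,stt,ce=cv2.connectedComponentsWithStats(m.astype(np.uint8))
for i in range(1,k):
    if stt[i,4]>80: print(stt[i],np.round(cv2.minEnclosingCircle(P[l==i][:,:2].astype(np.float32)),1) if 0 else cv2.minEnclosingCircle(P[l==i][:,:2].astype(np.float32)))
for u in range(160,190,8): print(P[228,u].round(1))
m=(P[...,2]>150)&(P[...,2]<165)&(P[...,0]>430)&(P[...,0]<560)&(P[...,1]>-290)&(P[...,1]<-190); print(m.sum())
E
```

```text
t 17.75 pos [ 481.8 -241.2  207. ] q [0.9725 0.2318 0.0225 0.0048] F [-1.4 -0.2 -0.1] w 0.8513108295189571
yaw 26.84
880 [ 484.8 -243.2  154.8] ((484.0192565917969, -243.47653198242188), (25.564950942993164, 25.417858123779297), 27.459869384765625)
tool delta [-1.2  2.  52.2]
rest 998 ((503.6807861328125, -233.40817260742188), (29.66059684753418, 63.686336517333984), 26.036401748657227)
rest 995 ((503.72906494140625, -232.99606323242188), (29.713298797607422, 63.731353759765625), 26.47109603881836)
hole 1 [ 495.3 -235.2    0.9]
[214 226  18  17 234] ((520.107177734375, 104.14527893066406), 25.920434951782227)
[246 228  17  17 231] ((516.6670532226562, 10.26960277557373), 25.409679412841797)
[275 228  17  17 237] ((516.7208862304688, -77.33354187011719), 25.851654052734375)
[534.6 301.    4.5]
[535.1 276.1   5.5]
[535.5 251.4   5.4]
[ 534.1   -9.1 1209.9]
56
```

Request:
{"api": "move_arm", "payload": {"commands": [[[0.3,-0.5,0],0,75],[[0.6,-0.9,0],0,75],[[0.6,-0.9,0],0,75],[[0.6,-0.9,0],0,75],[[0.6,-0.9,0],0,75],[[0.6,-0.9,0],0,75],[[0.6,-0.9,0],0,70],[[0.6,-0.9,0.3],0,70]]}}

```text
t: 18.65
eef_pos: [501.5, -27.1, 193.3]
ee_rot: [0.973, 0.23, 0.017, 0.002]
wrist_force: [0.7, -1.7, -1.2]
width: 0.744
```

Request:
{"api": "move_arm", "payload": {"commands": [[[0.4,-0.5,0.6],0,70],[[0.4,-0.3,0.8],0,70],[[0,0,0.6],0,70],[[0,0,0],0,70]]}}

```text
t: 19.05
eef_pos: [509.4, 9.9, 139.2]
ee_rot: [0.972, 0.235, 0.015, 0.0]
wrist_force: [0.3, -0.1, -1.0]
width: 0.742
```

```bash
python3 pots.py w6.png; cat > gr.py <<'E'
from h import *
import sys
c=np.array([float(x) for x in sys.argv[1:4]]); s=st(); T=R.from_quat(s['ee_rot']); M=T.as_matrix()
g=np.array(s['eef_pos'])+M@[0,0,-19]; print('grasp',g.round(1),'delta units',(T.inv().apply(c-g)/25).round(2),'tool z',M[:2,2].round(3))
E
python3 gr.py 515 9 36
python3 - <<'E'
from h import *
a=snap('scene','sc2.png'); p=pts(a); m=(p[...,2]>152)&(p[...,2]<160)&(p[...,0]>465)&(p[...,0]<510)&(p[...,1]>-265)&(p[...,1]<-220); print('gauge top',m.sum(),p[m].mean(0),p[m].std(0))
m=(p[...,2]>45)&(p[...,2]<105)&(p[...,0]>430)&(p[...,0]<530)&(p[...,1]>-285)&(p[...,1]<-190); q=p[m]
w,v=np.linalg.eigh(np.cov((q-q.mean(0)).T)); print('dial plane',len(q),q.mean(0),v[:,0])
E
```

```text
t 19.1 pos [509.9  10.  140.2] q [9.719e-01 2.348e-01 1.600e-02 2.000e-04] F [-0.9 -0.   0.6] w 0.7474036869930811
yaw 27.17
[ 151  116   54   54 2275] [518.4 102.7] 25.8 44.5 delta tool [ 46.9 -79.3  97.1]
[ 237  165   52   50 2001] [514.9   8.7] 25.7 44.5 delta tool [ 0.8  2.8 96.3]
[ 315  203   48   44 1169] [516.2 -78.9] 25.7 44.4 delta tool [-38.   81.3  95.7]
t 19.1 pos [509.9  10.  140.2] q [9.719e-01 2.348e-01 1.600e-02 2.000e-04] F [-0.9 -0.   0.6] w 0.7474036869930811
grasp [509.3   9.9 159.2] delta units [0.04 0.1  4.93] tool z [0.031 0.007]
gauge top 34 [ 485.78100246 -240.11816674  155.95367701] [7.91008176 6.54707998 1.57891596]
dial plane 262 [ 492.87143119 -235.14498913   78.21633639] [0.86507161 0.49429909 0.08555417]
```

View pics/w6.png

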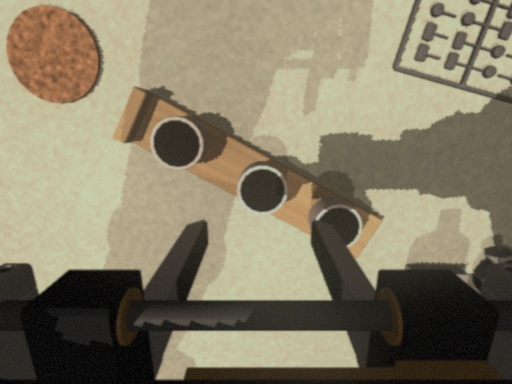

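Request:
{"api": "move_arm", "payload": {"commands": [[[0.04,0.1,0.7],0,70],[[0,0,0.9],0,70],[[0,0,0.9],0,70],[[0,0,0.6],0,70],[[0,0,0],0,70]]}}

```text
t: 19.65
eef_pos: [517.8, 7.4, 66.2]
ee_rot: [0.972, 0.233, 0.02, 0.001]
wrist_force: [-0.2, -0.5, 0.8]
width: 0.744
```

```bash
python3 gr.py 515 9 36
```

```text
t 19.65 pos [517.8   7.4  66.2] q [0.9723 0.2329 0.02   0.0015] F [-0.2 -0.5  0.8] w 0.7440128169279645
grasp [517.    7.3  85.2] delta units [-0.12 -0.12  1.96] tool z [0.04  0.006]
```

Request:
{"api": "move_arm", "payload": {"commands": [[[-0.1,-0.1,0.5],0,70],[[0,0,0.6],0,70],[[-0.02,0,0.5],0,70],[[0,0,0.25],0,70],[[0,0,0],0,70]]}}

```text
t: 20.15
eef_pos: [517.4, 8.3, 20.6]
ee_rot: [0.972, 0.232, 0.022, 0.002]
wrist_force: [-0.5, -0.1, 0.1]
width: 0.746
```

```bash
python3 gr.py 515 9 36
```

```text
t 20.15 pos [517.4   8.3  20.6] q [0.9724 0.2321 0.0223 0.0021] F [-0.5 -0.1  0.1] w 0.7460052571958101
grasp [516.6   8.2  39.5] delta units [-0.05 -0.06  0.14] tool z [0.044 0.006]
```

Request:
{"api": "move_arm", "payload": {"commands": [[[-0.05,-0.04,0.1],0,70],[[0,0,0],0,60],[[0,0,0],0,50],[[0,0,0],0,45],[[0,0,0],0,40],[[0,0,0],0,40],[[0,0,0],0,40]]}}

```text
t: 20.85
eef_pos: [516.7, 8.7, 19.4]
ee_rot: [0.972, 0.232, 0.023, 0.002]
wrist_force: [0.4, -0.5, -0.7]
width: 0.534
```

Request:
{"api": "move_arm", "payload": {"commands": [[[0,0,-0.2],0,40],[[0,0,-0.5],0,40],[[0,0,-0.8],0,40],[[0,0,-0.8],0,40],[[0,0,0],0,40]]}}

```text
t: 21.35
eef_pos: [513.5, 8.6, 81.3]
ee_rot: [0.972, 0.232, 0.023, 0.002]
wrist_force: [0.0, -0.0, -1.1]
width: 0.539
```

```bash
python3 gr.py 535 259 100
```

```text
t 21.35 pos [513.5   8.6  81.3] q [0.9724 0.2323 0.023  0.0022] F [ 0.  -0.  -1.1] w 0.5387743430326324
grasp [512.7   8.5 100.3] delta units [ 5.32 -8.54  0.12] tool z [0.046 0.006]
```

Request:
{"api": "move_arm", "payload": {"commands": [[[0.3,-0.4,0],0,40],[[0.5,-0.8,0],0,40],[[0.6,-0.9,0],0,40],[[0.6,-0.9,0],0,40],[[0.6,-0.9,0],0,40],[[0.6,-0.9,0],0,40],[[0.6,-0.9,0],0,40],[[0.6,-0.9,0],0,40]]}}

```text
t: 22.15
eef_pos: [536.2, 214.7, 81.6]
ee_rot: [0.973, 0.23, 0.022, 0.003]
wrist_force: [0.1, -1.2, -1.0]
width: 0.537
```

Request:
{"api": "move_arm", "payload": {"commands": [[[0.5,-0.9,0],0,40],[[0.4,-0.8,0],0,40],[[0,0,0],0,40]]}}

```text
t: 22.45
eef_pos: [534.7, 272.4, 80.0]
ee_rot: [0.972, 0.233, 0.021, 0.001]
wrist_force: [0.6, -0.3, -1.1]
width: 0.536
```

```bash
python3 gr.py 535 259 31;  python3 - <<'E'
from h import *
a=snap('top','t3.png'); h=cv2.cvtColor(a['frame'],cv2.COLOR_RGB2HSV); p=pts(a)
w=snap('wrist','w7.png')
for n,s in(('wrist',w),):
    p=pts(s); h=cv2.cvtColor(s['frame'],cv2.COLOR_RGB2HSV)
    m=(cv2.inRange(h,(3,80,40),(20,255,255))>0)&(abs(p[...,2]-5)<6)&(np.hypot(p[...,0]-535,p[...,1]-259)<60)
    q=p[m]; print(n,len(q),cv2.minEnclosingCircle(q[:,:2].astype(np.float32)))
E
```

```text
t 22.45 pos [534.7 272.4  80. ] q [0.9723 0.2327 0.0207 0.0012] F [ 0.6 -0.3 -1.1] w 0.5361223260136576
grasp [534.  272.2  99. ] delta units [-0.31  0.46  2.72] tool z [0.041 0.007]
wrist 3718 ((533.901611328125, 256.83892822265625), 47.06113815307617)
```

View pics/w7.png

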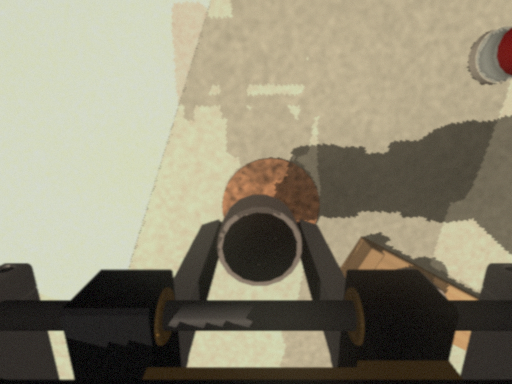

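Request:
{"api": "move_arm", "payload": {"commands": [[[-0.3,0.5,0.2],0,40],[[0,0,0.6],0,40],[[0,0,0.7],0,40],[[0,0,0.5],0,40],[[0,0,0.2],0,40],[[0,0,0],0,40]]}}

```text
t: 23.15
eef_pos: [536.1, 247.1, 18.8]
ee_rot: [0.973, 0.228, 0.019, 0.003]
wrist_force: [-0.0, 0.1, -0.2]
width: 0.54
```

```bash
python3 gr.py 534.5 257.5 31.4
```

```text
t 23.15 pos [536.1 247.1  18.8] q [0.9734 0.2283 0.0191 0.0035] F [-0.   0.1 -0.2] w 0.5400004077713475
grasp [535.3 247.1  37.8] delta units [ 0.15 -0.39  0.25] tool z [0.039 0.002]
```

Request:
{"api": "move_arm", "payload": {"commands": [[[0.08,-0.2,-0.1],0,40],[[0.07,-0.19,0],0,40],[[0,0,0],0,40],[[0,0,0.1],0,40],[[0,0,0.08],0,40]]}}

```text
t: 23.65
eef_pos: [536.1, 259.7, 18.7]
ee_rot: [0.973, 0.229, 0.021, 0.003]
wrist_force: [0.2, -0.0, -1.6]
width: 0.536
```

```bash
python3 gr.py 534.5 257.5 31.4
```

```text
t 23.65 pos [536.1 259.7  18.7] q [0.9733 0.2285 0.0205 0.003 ] F [ 0.2 -0.  -1.6] w 0.5363025081540673
grasp [535.3 259.6  37.7] delta units [-0.07  0.06  0.25] tool z [0.041 0.004]
```

Request:
{"api": "move_arm", "payload": {"commands": [[[0,0.04,0.08],0,40],[[0,0,0.06],0,40],[[0,0,0.04],0,40],[[0,0,0],0,40]]}}

```text
t: 24.05
eef_pos: [536.7, 258.2, 13.5]
ee_rot: [0.973, 0.228, 0.02, 0.003]
wrist_force: [-0.5, -0.5, -0.7]
width: 0.539
```

Request:
{"api": "move_arm", "payload": {"commands": [[[0,0,0.03],0,40],[[0,0,0.02],0,40]]}}

```text
t: 24.25
eef_pos: [536.8, 258.2, 12.2]
ee_rot: [0.973, 0.228, 0.02, 0.003]
wrist_force: [0.5, -0.7, -1.4]
width: 0.542
```

Request:
{"api": "move_arm", "payload": {"commands": [[[0,0,0.03],0,40]]}}

```text
t: 24.35
eef_pos: [536.8, 258.1, 11.9]
ee_rot: [0.973, 0.228, 0.02, 0.003]
wrist_force: [-7.6, -4.6, 24.5]
width: 0.536
```

Request:
{"api": "move_arm", "payload": {"commands": [[[0,0,0.02],0,40]]}}

```text
t: 24.45
eef_pos: [536.8, 258.2, 12.0]
ee_rot: [0.973, 0.228, 0.02, 0.003]
wrist_force: [-4.7, -2.3, 10.7]
width: 0.535
```

Request:
{"api": "move_arm", "payload": {"commands": [[[0,0,0],0,40],[[0,0,0],0,40],[[0,0,0],0,54],[[0,0,0],0,60],[[0,0,0],0,70],[[0,0,0],0,70],[[0,0,-0.3],0,70],[[0,0,-0.6],0,70]]}}

```text
t: 25.25
eef_pos: [535.1, 257.9, 34.3]
ee_rot: [0.973, 0.228, 0.019, 0.004]
wrist_force: [0.1, -0.1, -0.0]
width: 0.746
```

Request:
{"api": "move_arm", "payload": {"commands": [[[0,0,-0.8],0,70],[[0,0,-0.9],0,70],[[0,0,-0.9],0,70],[[-0.3,0,-0.9],0,70],[[-0.6,0,-0.6],0,70],[[-0.8,0,0],0,70],[[-0.6,0,0],0,70],[[0,0,0],0,70]]}}

```text
t: 26.05
eef_pos: [479.0, 233.0, 150.8]
ee_rot: [0.973, 0.229, 0.024, 0.002]
wrist_force: [-2.0, 0.2, 0.0]
width: 0.743
```

```bash
python3 - <<'E'
from h import *
st()
w=snap('wrist','w8.png'); p=pts(w); h=cv2.cvtColor(w['frame'],cv2.COLOR_RGB2HSV); ok=w['range_z']>0
m=(cv2.inRange(h,(3,80,40),(20,255,255))>0)&(abs(p[...,2]-5)<6)&(np.hypot(p[...,0]-535,p[...,1]-258)<60); print('coaster',m.sum(),cv2.minEnclosingCircle(p[m][:,:2].astype(np.float32)))
m=ok&(p[...,2]>33)&(p[...,2]<45)&(np.hypot(p[...,0]-535,p[...,1]-258)<40); q=p[m]; print('pot',m.sum(),cv2.minEnclosingCircle(q[:,:2].astype(np.float32)),q[:,2].mean(),np.linalg.lstsq(np.c_[q[:,:2],np.ones(len(q))],q[:,2],rcond=None)[0])
a=snap('scene','s9.png'); b=snap('top','b9.png'); P=pts(b)
m=(P[...,2]>35)&(P[...,2]<56)&(P[...,0]>480)&(P[...,0]<560)&(abs(P[...,1])<135)
k,l,stt,ce=cv2.connectedComponentsWithStats(m.astype(np.uint8))
for i in range(1,k):
    if stt[i,4]>80: print(stt[i],cv2.minEnclosingCircle(P[l==i][:,:2].astype(np.float32)))
g=(P[...,2]>150)&(P[...,2]<165)&(P[...,0]>430)&(P[...,0]<560)&(P[...,1]>-290)&(P[...,1]<-190); print('gauge top',g.sum(),cv2.minAreaRect(P[g][:,:2].astype(np.float32)))
cv2.imwrite('pics/f.png',np.hstack([cv2.resize(a['frame'][110:260,170:370],(400,300)),cv2.resize(w['frame'],(400,300))])[:,:,::-1])
E
```

```text
t 26.05 pos [479.  233.  150.8] q [0.9732 0.2288 0.0243 0.0023] F [-2.   0.2  0. ] w 0.7429298329303685
coaster 3197 ((534.7396850585938, 257.56951904296875), 46.771793365478516)
pot 2009 ((535.335205078125, 257.7230224609375), 25.86662483215332) 37.50758163227624 [-2.18090693e-03  8.62737752e-04  3.84534000e+01]
[214 226  18  17 237] ((520.1177978515625, 104.08067321777344), 25.817535400390625)
[275 228  17  17 236] ((516.98486328125, -77.44806671142578), 25.78658103942871)
gauge top 90 ((486.2548828125, -242.0874481201172), (25.086132049560547, 24.86716651916504), 25.693038940429688)
```

```bash
python3 -c "
from h import *
print(close_job())"
```

```text
the job is handed in; nothing more can be done
None
```

The job is handed in. I pressed the three pots in order from the stop end, put the gauge back on its rest, and set the softest pot on the coaster, finishing at about 26 s of the 72 s allowed.

| Pot | Dial reading (rad) |
|---|---|
| 1 (next to the stop) | about 2.6 |
| 2 (middle) | about 1.15, the softest |
| 3 (far end) | about 4.0 |

**Last checks:**
- **Softest pot:** it stands level on the coaster, within about 1 mm of its centre, with its top at 37.5 mm (37 mm expected).
- **Other pots:** both are within about 1 mm of where they started.
- **Gauge:** it stands upright on its rest at full height, about 4 mm off its starting spot. The pin should still be well inside the hole.

**What was not clean:**
- **Smaller gauges:** the two smaller look-alike gauges appeared upright in the first pictures but were lying down when the arm first came near. The fingers were well above them and I felt no contact, so they probably toppled by themselves. I left them where they lay.
- **Tool tilt:** the tool leaned slowly to about 2.5° over the job. It was at most about 2.2° while pressing, and the foot still came down firmly on every pot.
- **Pin position:** the pin entered pot 2 about 3 mm off centre, still inside its 20 mm soft middle.
- **Final view:** I had used all 12 picture views, so the last checks rest on depth measurements only. I did not re-check the paint jar, bottle, frame or knife, but the arm never went down near them.

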